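Centre-punch the red drill spot on a bracket blank

TASK

Take the spring-loaded centre punch out of its stand, set its point on the cross in the red circle on the bracket blank and, holding it upright, press it straight down until its hidden spring snaps. Stop pushing as soon as it snaps rather than ramming it against its stop, do not snap it anywhere else, and hang it back upright in its stand. Leave the dish and the two bottles where they are.

Things in the scene. Friction and masses are not known exactly. Their poses are not given: they have to be found in the camera images.
- punch: Loose centre punch, about 0.35 kg, hanging upright in the stand. Origin on its axis at the underside of its flange, z up to the cap. Dark steel flange 29 mm across, z 0 to 5 mm; above it the round black grip, 18 mm across, to z = 48 mm (grasp it from above, fingertips just over the flange), domed steel cap to 55 mm; below it the steel barrel, 16 mm across, 70 mm long, last 10 mm tapered.
- punch_nose (a point): On the punch's axis at the lower end of the barrel, 70 mm below the flange's underside. Out of it stands a thin steel point, by 11 to 25 mm: this differs each time and is not measured. Pressed on something hard, the point goes in against springs.
- punch_snap (a joint): Travel of the striker hidden in the punch, m: 0 at rest, up to 0.004 before, 0.006 after the snap. Load on the point: nothing moves below 3 N, it grows over about 7 mm of pressing to 12 to 15 N, the spring snaps by itself and the load falls at once to about half (6 to 8 N); some 3 mm further the punch is solid against its stop. It re-arms when lifted.
- stand: Grey punch stand, fixed, base 90 x 90 mm. Origin at the centre of its underside, z up. Two posts carry a top plate 50 x 64 x 10 mm, upper face 105 mm above the worktop, with a 23 mm through hole on the stand's axis; the punch hangs in it with its flange resting on that face (punch origin 105 mm above the stand's origin).
- block: Dark steel bench block 110 x 156 x 22 mm, fixed, with an aluminium bracket blank 84 x 124 x 6 mm held flat on it by two small strap clamps at the ends of its long side (along y; up to 48 mm high, beyond 42 mm from the centre). Origin at the centre of the underside; the blank's upper face is 28 mm above the worktop.
- red_spot: Drill spot to be punched: black cross in a red circle 20 mm across, drawn on the blank's upper face. Origin at the cross.
- blue_spot: The other drill spot, not to be punched: black cross in a blue circle 20 mm across. Origin at the cross, 30 to 72 mm from the red one.
- dish: Bystander: small round culture dish, 58 mm across, 14 mm high, loose. Origin at the centre of its underside.
- amber_bottle: Bystander: orange-brown reagent bottle with a black cap, 60 mm across, 92 mm high, loose. Origin at the centre of its underside.
- cream_bottle: Bystander: cream reagent bottle with a white cap, 48 mm across, 76 mm high, loose. Origin at the centre of its underside.
There are look-alikes about, which are no part of the job. What is meant by the punch is not pink, and is the smaller of those in its own colour.

How it is judged:
On the way:
1. the punch snaps upright on the red cross (value of joint punch_snap above 0.005 m and horizontal distance between punch_nose and red_spot below 0.004 m and angle between punch's own z axis and vertical below 0.09 rad and contact force between punch and block above 1 N), for 0.05 s.
At the end, for the whole second after the job is handed in: The punch has snapped on the blank with its axis within 4 mm of the red cross and within 5 degrees of vertical, and hangs again at rest in its stand: axis within 6 mm of the stand's, upright within 4.5 degrees, flange down on the top plate within 3 mm (horizontal distance between punch and stand below 0.006 m and z of punch in the frame of stand between 0.102 and 0.108 m and angle between punch's own z axis and vertical below 0.08 rad and linear speed of punch below 0.02 m/s); the robot touches nothing.
It fails at once if the punch snaps more than 6 mm away from the red cross (value of joint punch_snap above 0.005 m and horizontal distance between punch_nose and red_spot above 0.006 m).
It fails at once if the punch is rammed onto the blank with more than 40 N (contact force between punch and block above 40 N).
It fails at once if the dish or one of the bottles is moved by more than 20 mm (distance of any of dish, amber_bottle, cream_bottle from where it was at the start of the episode above 0.02 m).
It also fails if it takes over 53 s, if anything falls off the work surface, if the arm or the gripper's body presses on something with over 40 N, if the wrist force passes 120 N, or if a joint passes its speed limit or range.

ROBOT

A 6-joint arm with a two-finger parallel gripper is mounted at the origin on a cart in front of the work surface, level with it; the furniture and walls round the work are solid. World frame = base frame: x ahead of the robot, y to its left, z up, the work surface at z = 0. Lengths are in m, angles in rad, forces in N, time in s.
With the tool pointing down it reaches from about 0.25 to 0.775 m from the base axis. Payload 4 kg.
Tool frame: the origin (TCP) lies on the centre line of the jaws, within the pads' length; the fingertips stand 19 mm ahead of it and the grasp point (between the pads) is the TCP; x points along the fingers, z is the direction in which the jaws open and shut, and the axes are right-handed (so a half turn about x gives the same grasp; the last joint's range is limited). The gripper opens to 94 mm and grips with 3 to 60 N. Pads are 16 mm wide; open, the fingers measure 119 mm over their backs; the gripper's body (75 mm by 177 mm) begins 78 mm behind the grasp point.
Start: joints at [-1.404, 0.087, 1.371, -0, 1.684, -0.103], TCP at [0.147, -0.53, 0.225] pointing down, gripper open.
Joint ranges: [-3.1, 3.1], [-0.76, 2.03], [0.27, 2.55], [-1.08, 4.22], [0.17, 2.65], [-2.57, 2.57]. Speed limits (rad/s): [2.79, 2.79, 3.14, 3.14, 3.14, 3.14].

INTERFACE

Orientations are given as [roll, pitch, yaw] about the fixed x, y, z axes, in that order (R = Rz(yaw) Ry(pitch) Rx(roll)).
In Python, from bench import robot, snapshot, camera_params gives the robot as it stands.
- The arm moves only by the tool step_arm, never from a script. Its argument "motion" is text: rows parted by semicolons, each of 7 numbers parted by spaces: the opening in per cent of the stroke, from 0 (shut) to 100 (fully open), then the shift along the tool's x, y, z in cm, then the turn, a rotation vector about the tool's x, y, z in rad. A call has 1 to 20 rows; each row shifts and turns the commanded pose from where the row before left it, along the tool's axes as they then stand; what a row does not reach is not made up. A row lasts 1/12 s, in which the tool goes at most 41.7 mm and 7.16 degrees, less where a joint would pass 70% of its speed; a pose out of reach is approached as far as the arm can. A call with a gripper value outside its range is refused whole. The fingers move at their own pace and stop on an object; the grip force is fixed at half the most. Time passes only in rows, so rows that do not move let the fingers close. It gives the time, the measured TCP pose, the force and the opening at its end, in the units of the state.
- robot.get_obs(): the state, without advancing time (a new reading comes with each control period).
- snapshot(name): name is "side" or "top"; returns the picture (480x640x3 uint8, red, green, blue); there is no depth.
- camera_params(name): a dict with "fx", "fy", "cx", "cy" (pixels), "R" (3x3) and "t" (3): a world point X has camera coordinates R X + t. Camera axes: x right, y down, z forward; pixel columns grow to the right and rows downward; lengths in m; the calibration is good to about 2 mm. A picture is of the moment at which its call begins. camera_params takes no time and is no camera call.
- robot.close_job(): hands the job in, once; it reports no verdict.
The state is a dict: "time": time; "joint_positions": joint angles; "qvel": joint speeds; "joint_torque": joint torques, N m; "tool_pos": TCP position; "ee_rot": TCP orientation; "wrist_force": force on the tool from outside, world axes, zero at the start; "wrist_torque": the same for the moment, N m; "width": finger opening in m.
Only numpy, scipy, OpenCV 4.12 (cv2) and the standard library are available. Lean on these libraries where they do the work, as an engineer would, in place of code of your own. Each camera call takes 0.05 s, during which the arm holds its last target.

## Working session

There is one attempt and no reset: what is moved stays moved. The work goes in short steps, Python scripts to look and compute and a tool call to move; the robot and the scene stay as the last step left them, time stands still between calls to the robot, and variables do not carry over. Pictures are saved under pics/ and viewed, and the job is handed in when it is done.

Besides the shell and the picture viewer there is one more tool, called after "Request:" as name(argument=value, ...) on one line, values as JSON. step_arm: Moves the arm, as the interface text tells. Its arguments: {"type":"object","properties":{"motion":{"type":"string"}},"required":["motion"]}

```bash
mkdir -p pics; ls
python3 - <<'E'
from bench import robot,snapshot,camera_params
import cv2
print(robot.get_obs())
for n in("side","top"):
    cv2.imwrite(f"pics/{n}0.png",snapshot(n)[:,:,::-1]); print(n,camera_params(n))
E
```

```text
pics
{'time': 0.0, 'joint_positions': array([-1.40412944e+00,  8.79642393e-02,  1.37221087e+00, -1.75254232e-05,
        1.68356812e+00, -1.03103501e-01]), 'qvel': array([ 0.00104495,  0.00144247,  0.00039689,  0.00010812, -0.00138535,
       -0.00093804]), 'joint_torque': array([-1.64170946e-03, -3.40181530e+01, -3.02430618e+01,  7.17263762e-02,
        3.28572455e-02, -1.57359864e-04]), 'tool_pos': array([ 0.14648792, -0.52963093,  0.22332107]), 'ee_rot': array([3.04658834, 1.56864568, 1.74556045]), 'wrist_force': array([-0.2280863 , -0.00520444,  0.03884383]), 'wrist_torque': array([ 0.03213382,  0.02078089, -0.02788961]), 'width': 0.09380523998216998}
side {'fx': 529.495480150839, 'fy': 529.495480150839, 'cx': 319.93090279838543, 'cy': 236.59591241320953, 'R': array([[ 0.95777595, -0.28749334,  0.00357962],
       [-0.15183208, -0.5163185 , -0.84282989],
       [ 0.24415621,  0.8066987 , -0.53816815]]), 't': array([-0.52030096,  0.13444434,  1.1001699 ])}
top {'fx': 508.53601356344717, 'fy': 508.53601356344717, 'cx': 316.4494074525156, 'cy': 226.13247701463658, 'R': array([[ 0.02012244, -0.99978573, -0.00485586],
       [-0.97984133, -0.01875501, -0.198895  ],
       [ 0.19876132,  0.00876023, -0.98000877]]), 't': array([-0.04221914,  0.53300979,  1.12710465])}
```

View pics/side0.png

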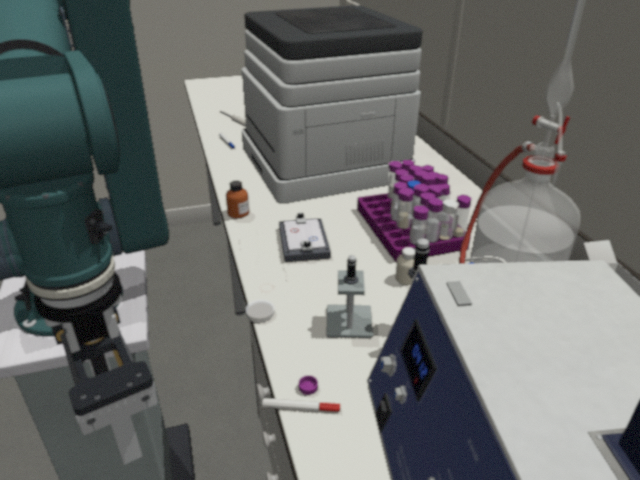

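View pics/top0.png

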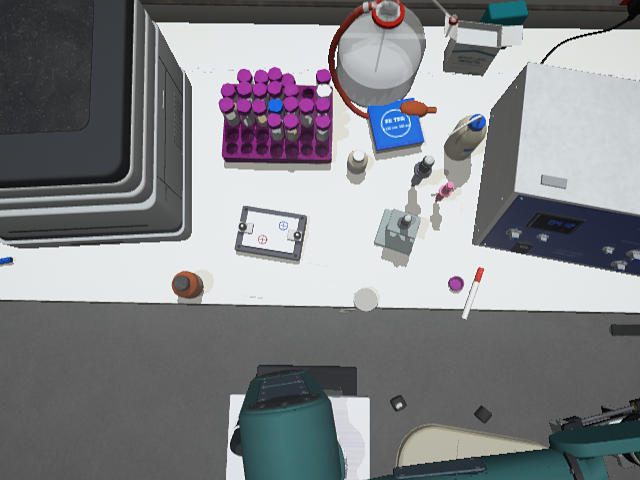

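Run:
```python
import cv2
t=cv2.imread('pics/top0.png');s=cv2.imread('pics/side0.png')
cv2.imwrite('pics/c1.png',cv2.resize(t[140:270,360:490],None,fx=4.6,fy=4.6,interpolation=cv2.INTER_CUBIC))
cv2.imwrite('pics/c2.png',cv2.resize(t[200:265,225:315],None,fx=8,fy=8,interpolation=cv2.INTER_CUBIC))
cv2.imwrite('pics/c3.png',cv2.resize(s[230:345,310:440],None,fx=5,fy=5,interpolation=cv2.INTER_CUBIC))
```

```text
(no output)
```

View pics/c1.png

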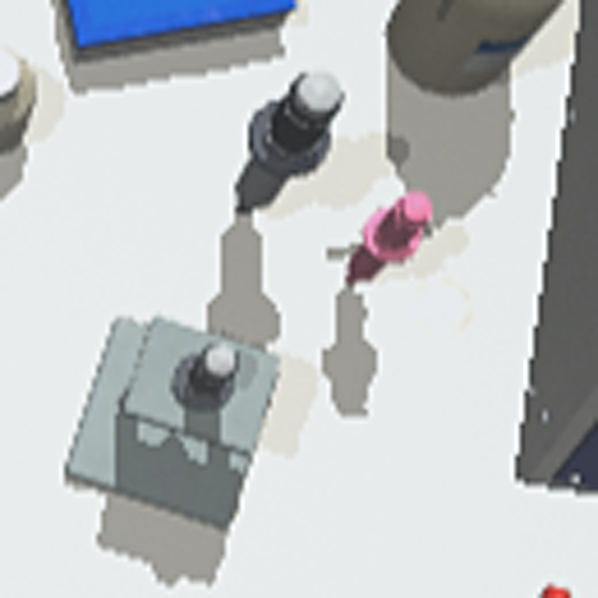

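View pics/c2.png

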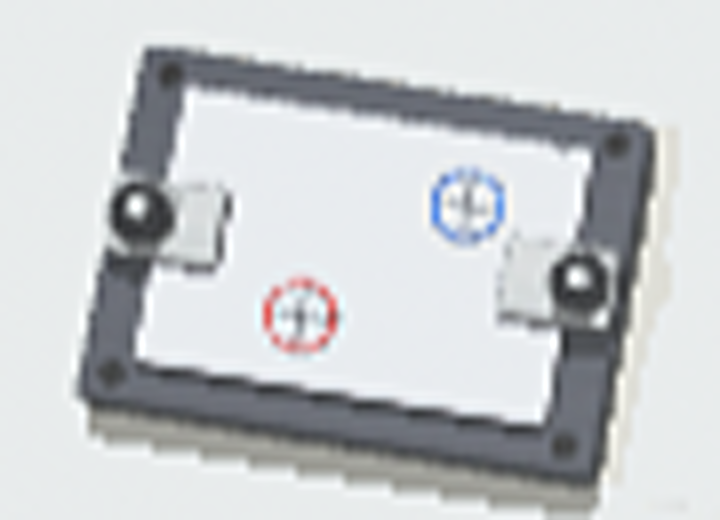

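View pics/c3.png

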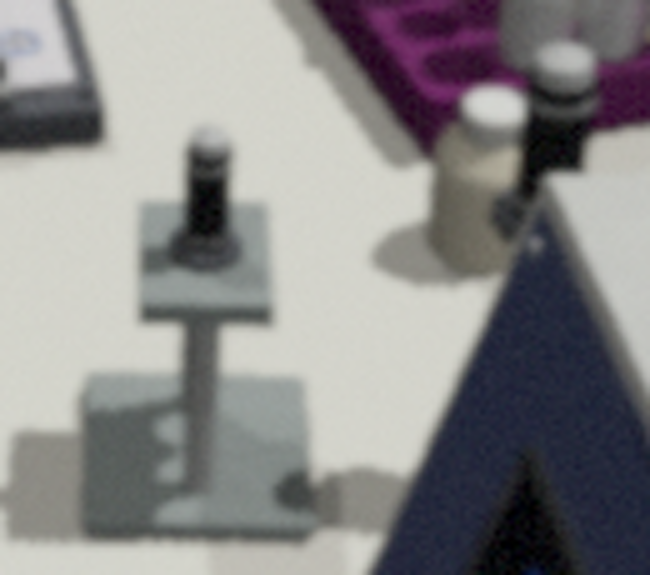

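```bash
cat > h.py <<'E'
import numpy as np
from bench import camera_params
def ray(n,u,v,z):
    c=camera_params(n);d=c['R'].T@np.array([(u-c['cx'])/c['fx'],(v-c['cy'])/c['fy'],1]);o=-c['R'].T@c['t']
    return (o+d*(z-o[2])/d[2])
def proj(n,X):
    c=camera_params(n);p=c['R']@np.array(X)+c['t'];return c['fx']*p[0]/p[2]+c['cx'],c['fy']*p[1]/p[2]+c['cy']
def ct(u,v):return (u+.5)/4.6-.5+360,(v+.5)/4.6-.5+140
def c2(u,v):return (u+.5)/8-.5+225,(v+.5)/8-.5+200
def cs(u,v):return (u+.5)/5-.5+310,(v+.5)/5-.5+230
E
python3 - <<'E'
from h import *
np.set_printoptions(precision=4,suppress=True)
print('cap',ray('top',*ct(221,357),.158),ray('side',*cs(210,133),.158))
print('fl',ray('top',*ct(203,384),.1095),ray('side',*cs(206,246),.1095))
print('plate',*[ray('top',*ct(*p),.105) for p in((155,318),(280,352),(247,452),(122,408))])
print('plate side',*[ray('side',*cs(*p),.105) for p in((138,203),(270,203),(272,307),(140,310))])
print('base top',*[ray('top',*ct(*p),.0) for p in((66,485),(222,530),)])
print('red',ray('top',*c2(300,316),.028),'blue',ray('top',*c2(467,207),.028))
print('blank',*[ray('top',*c2(*p),.028) for p in((188,85),(592,150),(548,432),(137,360))])
print('block bot', *[ray('top',*c2(*p),.022) for p in((150,48),(652,120),(600,485),(80,400))])
for n,p,z in(('dish',(366,299),.014),('amber',(183,283),.092),('cream',(357,158),.076),('big cap',(430,158),.12)):print(n,ray('top',*p,z))
print('side red',ray('side',296,230.5,.028))
E
python3 - <<'E'
import cv2
s=cv2.imread('pics/side0.png')
cv2.imwrite('pics/c4.png',cv2.resize(s[205:270,270:340],None,fx=8,fy=8,interpolation=cv2.INTER_CUBIC))
E
```

```text
cap [ 0.5355 -0.2254  0.158 ] [ 0.5356 -0.2242  0.158 ]
fl [ 0.5329 -0.225   0.1095] [ 0.5345 -0.228   0.1095]
plate [ 0.5662 -0.2029  0.105 ] [ 0.5504 -0.2631  0.105 ] [ 0.501  -0.2463  0.105 ] [ 0.5213 -0.1866  0.105 ]
plate side [ 0.5207 -0.1893  0.105 ] [ 0.5694 -0.2036  0.105 ] [ 0.5474 -0.2639  0.105 ] [ 0.5008 -0.252   0.105 ]
base top [ 0.5007 -0.1707  0.    ] [ 0.4785 -0.252   0.    ]
red [0.5053 0.0963 0.028 ] blue [0.5391 0.0481 0.028 ]
blank [0.5746 0.1326 0.028 ] [0.5571 0.0114 0.028 ] [0.4722 0.022  0.028 ] [0.4912 0.1438 0.028 ]
block bot [0.5872 0.1455 0.022 ] [ 0.5679 -0.006   0.022 ] [0.4576 0.0066 0.022 ] [0.4799 0.161  0.022 ]
dish [ 0.3706 -0.1504  0.014 ]
amber [0.3928 0.2585 0.092 ]
cream [ 0.6935 -0.1235  0.076 ]
big cap [ 0.6813 -0.2842  0.12  ]
side red [0.5105 0.0932 0.028 ]
```

View pics/c4.png

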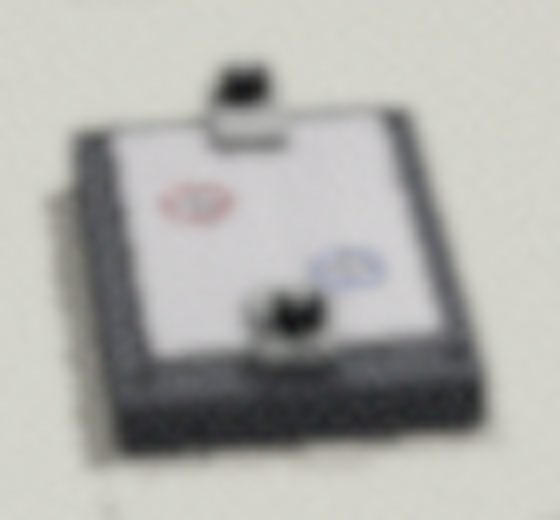

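Run:
```python
from h import *
from bench import robot
from scipy.spatial.transform import Rotation as Ro
np.set_printoptions(precision=4,suppress=True)
u,v=(197.5/8-.5+270,204.5/8-.5+205)
print('side red',ray('side',u,v,.028),'blue',ray('side',346.5/8-.5+270,267.5/8-.5+205,.028))
print('box',ray('top',474,244,0),ray('top',527,66,.3),ray('top',527,66,.2),ray('side',425,265,.2),ray('side',425,265,.3))
o=robot.get_obs();R=Ro.from_euler('xyz',o['ee_rot']);print(R.as_matrix())
```

```text
side red [0.5068 0.0964 0.028 ] blue [0.5404 0.0496 0.028 ]
box [ 0.5079 -0.4114  0.    ] [ 0.8097 -0.4375  0.3   ] [ 0.8658 -0.4809  0.2   ] [ 0.621  -0.3392  0.2   ] [ 0.5479 -0.4631  0.3   ]
[[-0.0004  0.9638  0.2665]
 [ 0.0019  0.2665 -0.9638]
 [-1.      0.0002 -0.002 ]]
```

Request:
step_arm(motion="70 -1 0 -2.5 0 0 0;70 -1 0 -2.5 0 0 0;70 -1 0 -2.5 0 0 0;70 -1 0 -2.5 0 0 0;70 -1 0 -2.5 0 0 0;70 -1 0 -2.5 0 0 0;70 0 2.8 0 -0.07 0 0;70 0 2.8 0 -0.07 0 0;70 0 2.8 0 -0.07 0 0;70 0 2.8 0 -0.07 0 0;70 0 2.8 0 -0.07 0 0;70 0 2.8 0 -0.07 0 0;70 0 2.8 0 -0.07 0 0;70 0 2.8 0 -0.07 0 0;70 0 2.8 0 -0.07 0 0;70 0 2.8 0 -0.07 0 0;70 0 2.8 0 -0.07 0 0;70 0 2.8 0 -0.07 0 0;70 0 2.8 0 -0.07 0 0;70 0 0 0 0 0 0")

```text
time: 1.77
tool_pos: [0.3791, -0.1581, 0.2841]
ee_rot: [1.857, 1.568, 1.474]
wrist_force: [-0.3, 0.5, 0.4]
width: 0.0658
```

```bash
cat >> h.py <<'E'
from scipy.spatial.transform import Rotation as Ro
from bench import robot
np.set_printoptions(precision=4,suppress=True)
def to(x,y,z):
    o=robot.get_obs();R=Ro.from_euler('xyz',o['ee_rot']).as_matrix()
    print('t',o['time'],'pos',o['tool_pos'],'F',o['wrist_force'],'w',o['width'],'q',o['joint_positions'])
    xd=R[:,0]; print('tilt',xd,' z',R[:,2]); 
    d=np.array([0,0,-1.]); print('level turn (tool)',R.T@np.cross(xd,d))
    print('shift cm (tool)',R.T@(np.array([x,y,z])-o['tool_pos'])*100)
E
python3 -c "
from h import *
to(.535,-.2255,.215)"
```

```text
t 1.7667 pos [ 0.3791 -0.1581  0.2841] F [-0.3108  0.4739  0.4009] w 0.06579656973483652 q [-0.5351 -0.2294  1.5506  0.0023  1.8214 -0.1517]
tilt [ 0.0002  0.0025 -1.    ]  z [ 0.9276 -0.3736 -0.0007]
level turn (tool) [ 0.     -0.0007 -0.0024]
shift cm (tool) [ 6.8945 -0.4449 16.9809]
```

Request:
step_arm(motion="70 0 0 2.5 0 0 0;70 0.5 0 2.5 0 0 0;70 1 -0.1 2.5 0 0 0;70 1 -0.1 2.5 0 0 0;70 1 -0.1 2.5 0 0 0;70 1 -0.1 2.5 0 0 0;70 1 0 2 0 0 0;70 1 0 0 0 0 0;70 0.4 0 0 0 0 0;70 0 0 0 0 0 0;70 0 0 0 0 0 0")

```text
time: 2.68
tool_pos: [0.5326, -0.2301, 0.2158]
ee_rot: [-2.697, 1.57, -3.088]
wrist_force: [-0.2, 0.6, 0.4]
width: 0.0659
```

```bash
python3 -c "
from h import *
to(.535,-.2255,.130)
from bench import snapshot
import cv2
t=snapshot('top')[:,:,::-1];s=snapshot('side')[:,:,::-1]
a=cv2.resize(t[150:280,330:490],(640,520),interpolation=cv2.INTER_CUBIC)
b=cv2.resize(s[170:320,270:430],(640,600),interpolation=cv2.INTER_CUBIC)
cv2.imwrite('pics/d1.png',a);cv2.imwrite('pics/d2.png',b)"
```

```text
t 2.6833 pos [ 0.5326 -0.2301  0.2158] F [-0.1821  0.6106  0.3889] w 0.06590068797728477 q [-0.5055  0.1565  1.3112 -0.0002  1.6743 -0.114 ]
tilt [-0.0004 -0.     -1.    ]  z [ 0.9243 -0.3816 -0.0004]
level turn (tool) [-0.     -0.0004  0.0002]
shift cm (tool) [8.5762 0.5209 0.0537]
```

View pics/d1.png

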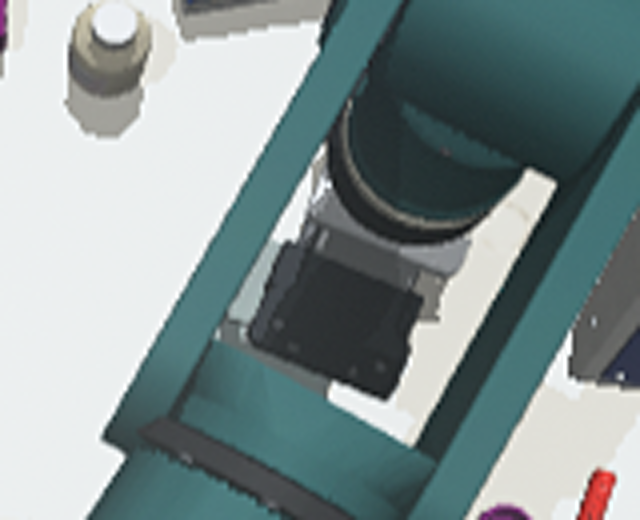

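View pics/d2.png

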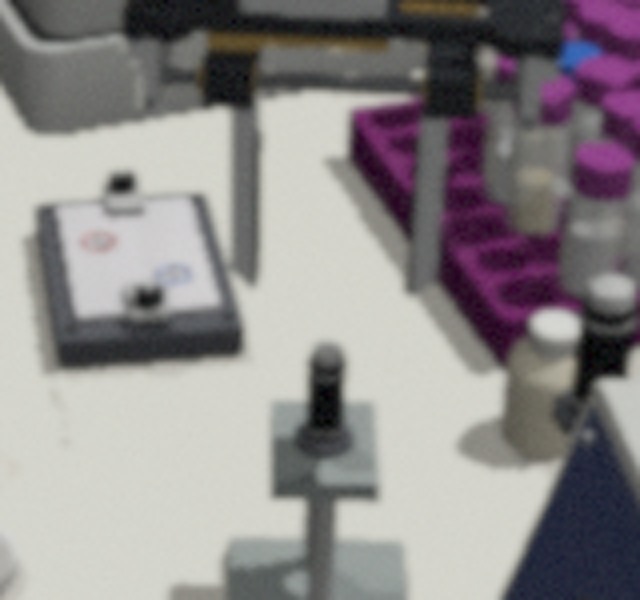

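Request:
step_arm(motion="70 1 0.3 0 0 0 0;70 1.5 0.2 0 0 0 0;70 1.5 0 0 0 0 0;70 1.5 0 0 0 0 0;70 1.5 0 0 0 0 0;70 1.0 0 0 0 0 0;70 0.3 0 0 0 0 0;70 0 0 0 0 0 0;70 0 0 0 0 0 0")

```text
time: 3.53
tool_pos: [0.5357, -0.2257, 0.1332]
ee_rot: [-0.141, 1.57, -0.532]
wrist_force: [1.0, 1.2, -0.2]
width: 0.0662
```

```bash
cat > look.py <<'E'
from h import *
from bench import snapshot
import cv2,sys
n=sys.argv[1]
s=snapshot('side')[:,:,::-1]
u0,v0,w,h,k=map(int,sys.argv[2:7])
cv2.imwrite(f'pics/{n}.png',cv2.resize(s[v0:v0+h,u0:u0+w],None,fx=k,fy=k,interpolation=cv2.INTER_CUBIC))
E
python3 look.py e1 300 220 110 100 6; python3 -c "
from h import *
to(.535,-.2255,.133)"
```

```text
t 3.5833 pos [ 0.536  -0.2259  0.1337] F [-0.0054  0.0245  0.1072] w 0.0657792354099109 q [-0.4963  0.1898  1.4365 -0.      1.5132 -0.1053]
tilt [ 0.0018 -0.001  -1.    ]  z [ 0.9245 -0.3811  0.0021]
level turn (tool) [0.     0.0021 0.0003]
shift cm (tool) [ 0.0656 -0.0012 -0.1027]
```

View pics/e1.png

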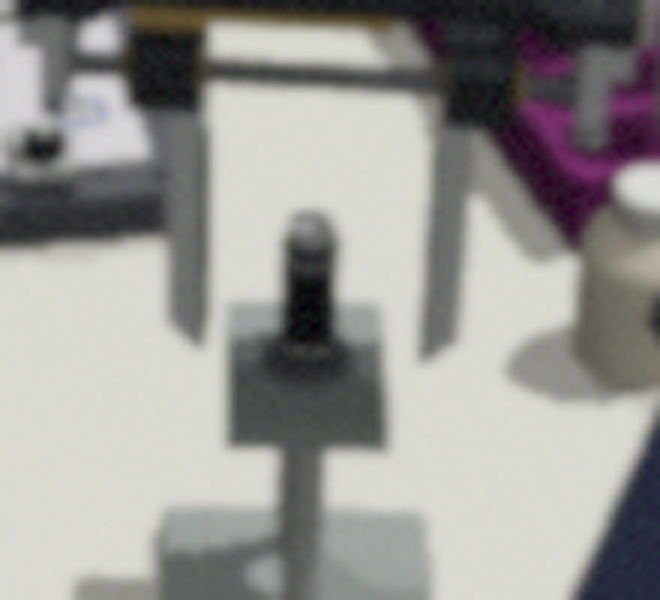

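Request:
step_arm(motion="30 0 0 -0.1 0 0 0;0 0 0 0 0 0 0;0 0 0 0 0 0 0;0 0 0 0 0 0 0;0 0 0 0 0 0 0;0 0 0 0 0 0 0;0 0 0 0 0 0 0")

```text
time: 4.17
tool_pos: [0.5345, -0.2253, 0.1325]
ee_rot: [-1.602, 1.571, -1.993]
wrist_force: [-0.9, -0.6, -0.2]
width: 0.0226
```

```bash
python3 look.py e2 300 220 110 100 6; python3 -c "
from h import *
to(.535,-.2255,.25)"
```

```text
t 4.2167 pos [ 0.5344 -0.2252  0.1325] F [-1.2876  0.7228  1.6508] w 0.018511334457670888 q [-0.4965  0.1885  1.4404 -0.0001  1.5129 -0.1055]
tilt [-0.0002  0.     -1.    ]  z [ 0.9245 -0.3811 -0.0002]
level turn (tool) [ 0.     -0.0002  0.0001]
shift cm (tool) [-11.7545  -0.0049   0.0591]
```

View pics/e2.png

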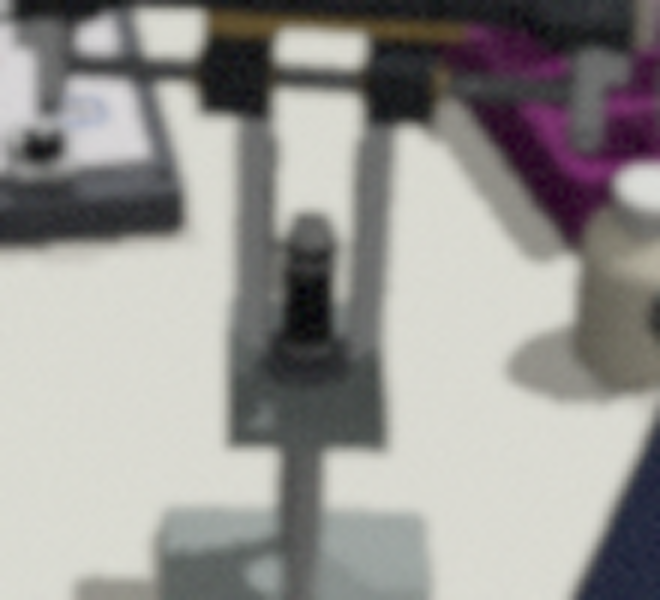

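Request:
step_arm(motion="0 0 0 0 0 0 0;0 0 0 0 0 0 0;0 0 0 0 0 0 0;0 -0.5 0 0 0 0 0;0 -1.2 0 0 0 0 0;0 -1.5 0 0 0 0 0;0 -1.5 0 0 0 0 0;0 -1.5 0 0 0 0 0;0 -1.5 0 0 0 0 0;0 -1.5 0 0 0 0 0;0 -1.5 0 0 0 0 0;0 -1 0 0 0 0 0;0 -0.5 0 0 0 0 0;0 0 0 0 0 0 0;0 0 0 0 0 0 0;0 0 0 0 0 0 0")

```text
time: 5.55
tool_pos: [0.5341, -0.225, 0.2532]
ee_rot: [3.062, 1.568, 2.671]
wrist_force: [-0.1, -0.7, -2.6]
width: 0.0175
```

```bash
python3 look.py e3 290 140 130 120 5; python3 -c "
from h import *
to(.506,.0963,.25)"
```

```text
t 5.6 pos [ 0.534 -0.225  0.253] F [-0.4791 -0.2128 -4.035 ] w 0.01708336186780152 q [-0.4966  0.1518  1.2433 -0.0001  1.749  -0.1055]
tilt [-0.0023  0.0011 -1.    ]  z [ 0.9245 -0.3811 -0.0025]
level turn (tool) [ 0.     -0.0025 -0.0002]
shift cm (tool) [  0.3447  28.6372 -14.8388]
```

View pics/e3.png

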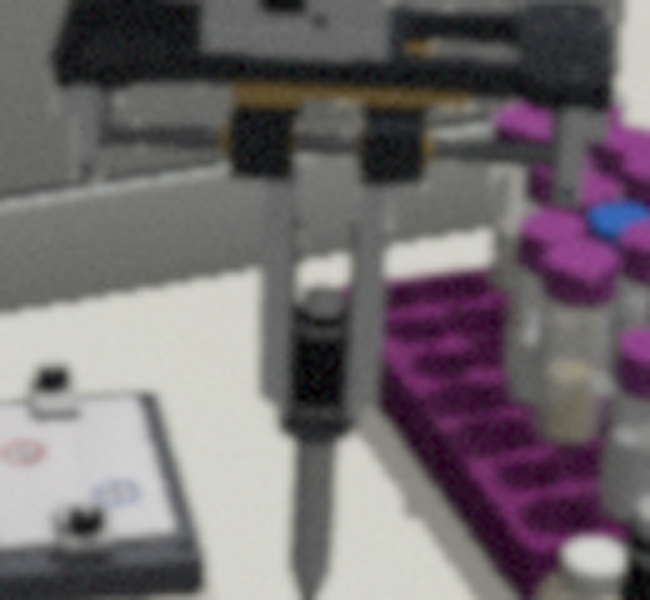

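```bash
python3 look.py e4 310 185 90 100 6; python3 -c "
from h import *
p=robot.get_obs()['tool_pos']
for dz in(.03,-.02,-.095,-.11):
  u,v=proj('side',p+[0,0,dz]);print((u-310+.5)*6-.5,(v-185+.5)*6-.5)"
```

```text
263.8565113593188 67.37475720796908
257.36230219033575 219.46342920689688
248.3008052181234 431.67572557215294
246.5788114821927 472.00330567829417
```

View pics/e4.png

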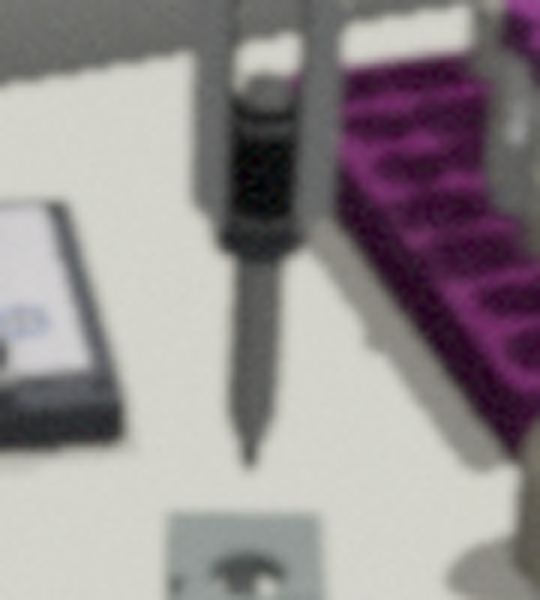

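Request:
step_arm(motion="0 0 1.2 -0.62 0 0 0;0 0 2.4 -1.24 0 0 0;0 0 2.4 -1.24 0 0 0;0 0 2.4 -1.24 0 0 0;0 0 2.4 -1.24 0 0 0;0 0 2.4 -1.24 0 0 0;0 0 2.4 -1.24 0 0 0;0 0 2.4 -1.24 0 0 0;0 0 2.4 -1.24 0 0 0;0 0 2.4 -1.24 0 0 0;0 0 2.4 -1.24 0 0 0;0 0 2.4 -1.24 0 0 0;0 0 1 -0.6 0 0 0;0 0 0 0 0 0 0;0 0 0 0 0 0 0;0 0 0 0 0 0 0")

```text
time: 6.98
tool_pos: [0.506, 0.095, 0.2543]
ee_rot: [-1.331, 1.57, -1.723]
wrist_force: [-0.4, 0.3, -3.4]
width: 0.0177
```

```bash
python3 -c "
from h import *
to(.506,.0963,.17)"
```

```text
t 6.9833 pos [0.506  0.095  0.2543] F [-0.363   0.2578 -3.3824] w 0.01769554320315939 q [ 0.0761  0.005   1.3977 -0.0011  1.7392  0.4676]
tilt [-0.0002 -0.0011 -1.    ]  z [ 0.9243 -0.3817  0.0003]
level turn (tool) [-0.      0.0003  0.001 ]
shift cm (tool) [ 8.4311  0.1265 -0.0521]
```

Request:
step_arm(motion="0 1 0.1 -0.05 0 0 0;0 1.5 0 0 0 0 0;0 1.5 0 0 0 0 0;0 1.5 0 0 0 0 0;0 1.5 0 0 0 0 0;0 1 0 0 0 0 0;0 0.5 0 0 0 0 0;0 0 0 0 0 0 0;0 0 0 0 0 0 0")

```text
time: 7.73
tool_pos: [0.5062, 0.0965, 0.1696]
ee_rot: [0.074, 1.571, -0.318]
wrist_force: [-0.5, 0.3, -2.5]
width: 0.0175
```

```bash
python3 look.py f1 260 165 80 85 7; python3 -c "
from h import *
to(.506,.0963,.14)
p=robot.get_obs()['tool_pos']
for dz in(.03,-.02,-.095,-.11,.028-p[2]):
  u,v=proj('side',p+[0,0,dz]);print((u-260+.5)*7-.5,(v-165+.5)*7-.5)
from bench import snapshot
import cv2
cv2.imwrite('pics/f2.png',cv2.resize(snapshot('top')[180:290,210:330,::-1],None,fx=5,fy=5,interpolation=cv2.INTER_CUBIC))"
```

```text
t 7.7833 pos [0.5066 0.0967 0.1703] F [-0.1233  0.7946 -3.3386] w 0.01765341200506863 q [ 0.0787  0.0269  1.5416 -0.0001  1.5716  0.4702]
tilt [ 0.0016  0.     -1.    ]  z [ 0.9243 -0.3816  0.0015]
level turn (tool) [-0.      0.0015 -0.0006]
shift cm (tool) [ 3.03   -0.0596 -0.0454]
229.53209768993838 3.7592986345667327
233.24188614814813 142.71648570735596
238.50978405183025 340.0356274126935
239.5231632280403 377.9936730938868
241.66219994463336 458.1153642715658
```

View pics/f1.png

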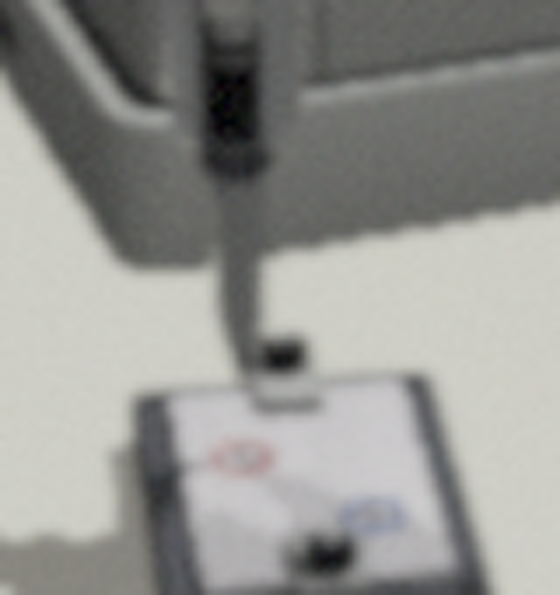

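View pics/f2.png

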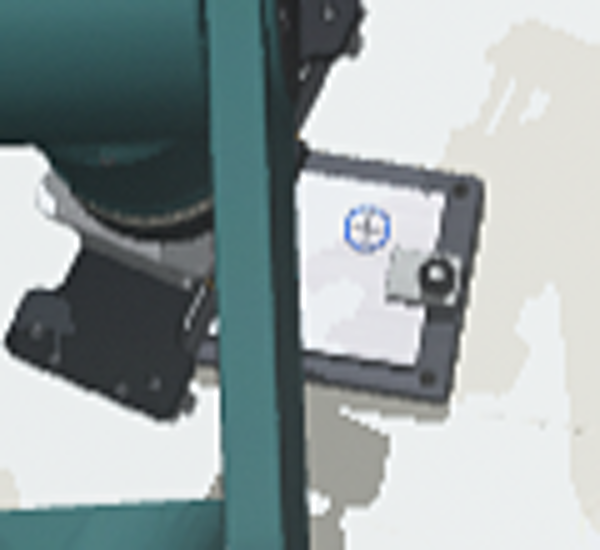

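Request:
step_arm(motion="0 1 0 -0.04 0 0 0;0 0.8 0 0 0 0 0;0 0.2 0 0 0 0 0;0 0 0 0 0 0 0;0 0 0 0 0 0 0")

```text
time: 8.25
tool_pos: [0.5054, 0.0971, 0.149]
ee_rot: [-2.554, 1.57, -2.945]
wrist_force: [-1.0, 0.4, -3.7]
width: 0.0176
```

```bash
python3 look.py f3 265 180 65 70 9; python3 -c "
from h import *
to(.506,.0963,.14)
p=robot.get_obs()['tool_pos']
for dz in(.03,-.02,-.095,-.11,.028-p[2]):
  u,v=proj('side',p+[0,0,dz]);print((u-265+.5)*9-.5,(v-180+.5)*9-.5)
"
```

```text
t 8.3 pos [0.5057 0.0971 0.1494] F [-0.1582 -0.7995 -3.4989] w 0.01730186904401281 q [ 0.0796  0.0365  1.5737 -0.0001  1.5315  0.4705]
tilt [-0.0001 -0.0001 -1.    ]  z [ 0.9246 -0.381  -0.    ]
level turn (tool) [ 0.     -0.      0.0001]
shift cm (tool) [ 0.9381 -0.0609  0.0611]
248.30108751634515 -54.5467814121439
253.0694883513338 120.81614844467794
259.844023066309 369.9567507442591
261.1476910596784 417.9005052206829
262.1259216492482 453.8759586691006
```

View pics/f3.png

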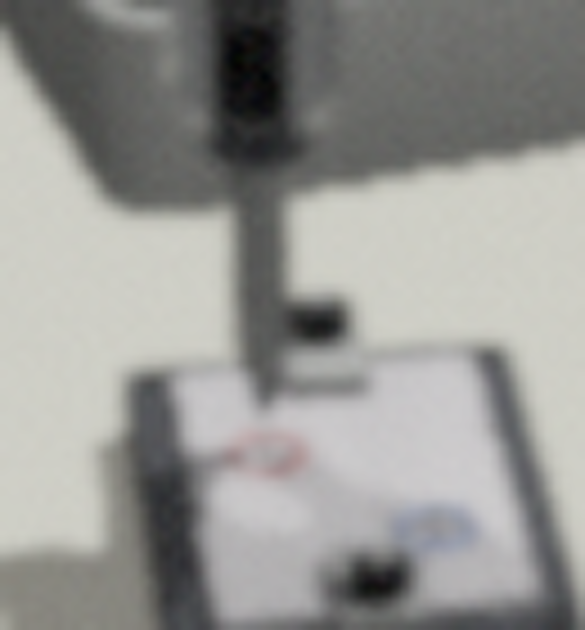

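Request:
step_arm(motion="0 0.3 -0.02 0.1 0 0 0;0 0.3 0 0 0 0 0;0 0.3 0 0 0 0 0;0 0.2 0 0 0 0 0;0 0 0 0 0 0 0;0 0 0 0 0 0 0;0 0 0 0 0 0 0")

```text
time: 8.88
tool_pos: [0.5066, 0.0965, 0.1385]
ee_rot: [-0.048, 1.571, -0.439]
wrist_force: [-0.4, 1.1, -3.5]
width: 0.0174
```

```bash
python3 look.py f4 265 180 65 70 9; python3 -c "
from h import *
to(.5065,.0965,.13)
p=robot.get_obs()['tool_pos']
for dz in(.03,-.02,-.095,.028-p[2]):
  u,v=proj('side',p+[0,0,dz]);print((u-265+.5)*9-.5,(v-180+.5)*9-.5)
"
```

```text
t 8.9333 pos [0.5066 0.0965 0.1386] F [-0.5078 -0.683  -3.9079] w 0.01742063710472567 q [ 0.0783  0.044   1.5876 -0.0001  1.5096  0.4693]
tilt [ 0.0004 -0.0001 -1.    ]  z [ 0.9245 -0.3811  0.0004]
level turn (tool) [-0.      0.0004 -0.0001]
shift cm (tool) [ 0.864  -0.0038 -0.0115]
253.55355068611885 -15.668340980389132
258.18649173142086 158.06677899587623
264.77016447052705 404.9542662374969
266.09101740955725 454.4862032057282
```

View pics/f4.png

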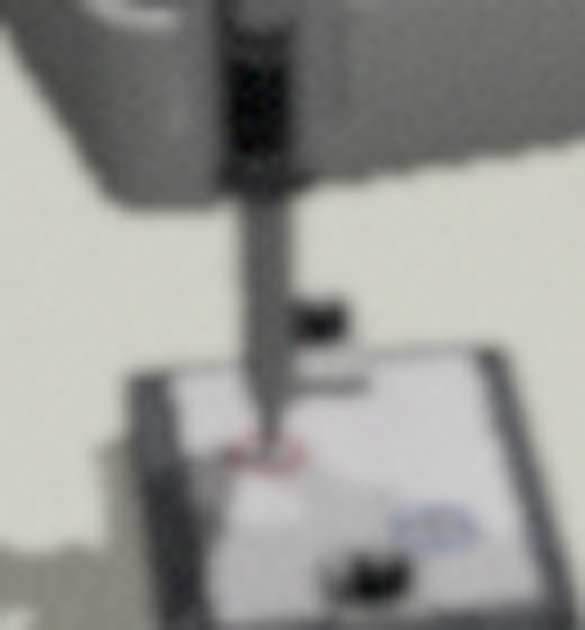

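Request:
step_arm(motion="0 0.1 0 0 0 0 0;0 0.1 0 0 0 0 0;0 0 0 0 0 0 0")

```text
time: 9.18
tool_pos: [0.5067, 0.0965, 0.1367]
ee_rot: [0.389, 1.57, -0.002]
wrist_force: [0.9, 0.1, -2.0]
width: 0.0175
```

Request:
step_arm(motion="0 0.1 0 0 0 0 0;0 0.1 0 0 0 0 0;0 0 0 0 0 0 0")

```text
time: 9.43
tool_pos: [0.5069, 0.0965, 0.1354]
ee_rot: [0.423, 1.569, 0.032]
wrist_force: [-1.2, 0.5, 1.6]
width: 0.0172
```

Request:
step_arm(motion="0 0.1 0 0 0 0 0;0 0.1 0 0 0 0 0;0 0 0 0 0 0 0")

```text
time: 9.68
tool_pos: [0.507, 0.0966, 0.1335]
ee_rot: [0.457, 1.569, 0.066]
wrist_force: [-1.6, -0.5, 5.1]
width: 0.0177
```

Request:
step_arm(motion="0 0.1 0 0 0 0 0;0 0 0 0 0 0 0")

```text
time: 9.85
tool_pos: [0.507, 0.0965, 0.1327]
ee_rot: [0.408, 1.569, 0.017]
wrist_force: [-1.5, 0.1, 6.5]
width: 0.0176
```

Request:
step_arm(motion="0 0.1 0 0 0 0 0;0 0 0 0 0 0 0")

```text
time: 10.02
tool_pos: [0.5071, 0.0966, 0.1321]
ee_rot: [0.441, 1.569, 0.05]
wrist_force: [-2.1, 0.0, 7.8]
width: 0.0177
```

Request:
step_arm(motion="0 0.07 0 0 0 0 0;0 0 0 0 0 0 0")

```text
time: 10.18
tool_pos: [0.5072, 0.0966, 0.1316]
ee_rot: [0.436, 1.568, 0.045]
wrist_force: [-1.8, -0.3, 8.4]
width: 0.0173
```

```bash
python3 -c "
from h import *
to(.5065,.0965,.13)"
```

```text
t 10.1833 pos [0.5072 0.0966 0.1316] F [-1.8136 -0.2788  8.4468] w 0.01729629639732408 q [ 0.0783  0.0479  1.5979 -0.0001  1.4934  0.4693]
tilt [ 0.0024  0.0001 -1.    ]  z [ 0.9245 -0.3811  0.0022]
level turn (tool) [-0.      0.0022 -0.001 ]
shift cm (tool) [ 0.1597 -0.0308 -0.0582]
```

Request:
step_arm(motion="0 0.07 0 -0.03 0 0 0;0 0 0 0 0 0 0")

```text
time: 10.35
tool_pos: [0.5071, 0.0966, 0.1311]
ee_rot: [0.394, 1.568, 0.003]
wrist_force: [-1.7, -0.4, 8.3]
width: 0.0175
```

Request:
step_arm(motion="0 0.06 0 0 0 0 0;0 0 0 0 0 0 0")

```text
time: 10.52
tool_pos: [0.5071, 0.0966, 0.1307]
ee_rot: [0.395, 1.568, 0.004]
wrist_force: [-1.9, -0.2, 9.4]
width: 0.0174
```

Request:
step_arm(motion="0 0.06 0 0 0 0 0;0 0 0 0 0 0 0")

```text
time: 10.68
tool_pos: [0.5071, 0.0966, 0.1301]
ee_rot: [0.381, 1.568, -0.01]
wrist_force: [-2.6, 0.6, 8.6]
width: 0.0176
```

Request:
step_arm(motion="0 0.06 0 0 0 0 0;0 0 0 0 0 0 0")

```text
time: 10.85
tool_pos: [0.5069, 0.0965, 0.1289]
ee_rot: [0.327, 1.568, -0.064]
wrist_force: [-1.4, -0.0, 4.8]
width: 0.0174
```

Request:
step_arm(motion="0 0 0 0 0 0 0;0 0 0 0 0 0 0")

```text
time: 11.02
tool_pos: [0.5069, 0.0965, 0.1283]
ee_rot: [0.318, 1.569, -0.073]
wrist_force: [-2.4, -0.3, 4.7]
width: 0.0172
```

```bash
python3 look.py g1 265 180 65 70 9; python3 -c "
from h import *
to(.5065,.0965,.13)
p=robot.get_obs()['tool_pos']
for dz in(.03,-.02,-.095,.028-p[2]):
  u,v=proj('side',p+[0,0,dz]);print((u-265+.5)*9-.5,(v-180+.5)*9-.5)"
```

```text
t 11.0667 pos [0.5069 0.0965 0.1283] F [-1.4173 -0.0088  5.618 ] w 0.017450593637531316 q [ 0.0785  0.0496  1.6028 -0.0003  1.487   0.4696]
tilt [ 0.0023 -0.0001 -1.    ]  z [ 0.9245 -0.3812  0.0021]
level turn (tool) [-0.      0.0021 -0.0007]
shift cm (tool) [-0.168  -0.0197 -0.0355]
255.5762750566954 20.58135884627643
260.14432884037615 192.74015855526878
266.63738517449355 437.4476068165089
267.08253666618725 454.2242802375895
```

View pics/g1.png

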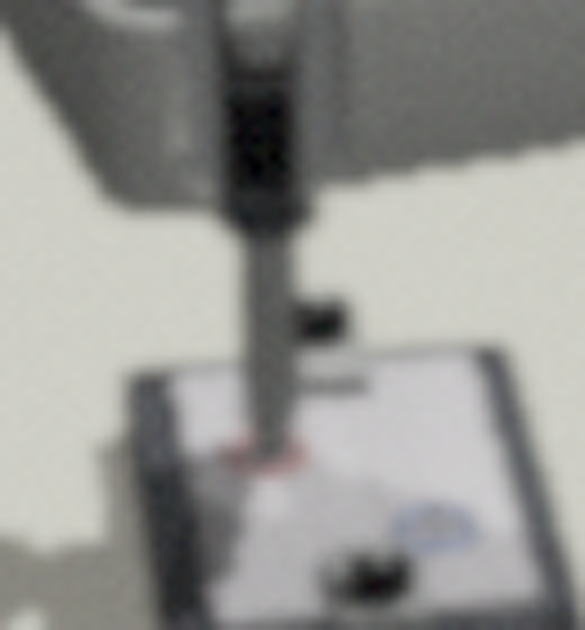

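Request:
step_arm(motion="0 -0.3 0 0 0 0 0;0 -0.6 0 0 0 0 0;0 -1.2 0 0 0 0 0;0 -1.5 0 0 0 0 0;0 -1.5 0 0 0 0 0;0 -1.5 0 0 0 0 0;0 -1.5 0 0 0 0 0;0 -1.5 0 0 0 0 0;0 -1.5 0 0 0 0 0;0 -1 0 0 0 0 0;0 -0.4 0 0 0 0 0;0 0 0 0 0 0 0;0 0 0 0 0 0 0")

```text
time: 12.15
tool_pos: [0.5059, 0.0966, 0.2513]
ee_rot: [-2.634, 1.569, -3.025]
wrist_force: [-0.1, -0.9, -3.3]
width: 0.0174
```

```bash
python3 -c "
from h import *
to(.5344,-.2252,.26)"
```

```text
t 12.15 pos [0.5059 0.0966 0.2513] F [-0.0914 -0.8584 -3.2606] w 0.017434849304797797 q [ 0.0786  0.0066  1.402  -0.0001  1.7348  0.4696]
tilt [-0.0017 -0.0002 -1.    ]  z [ 0.9245 -0.3811 -0.0015]
level turn (tool) [-0.     -0.0015  0.0008]
shift cm (tool) [ -0.8649 -28.6641  14.9011]
```

Request:
step_arm(motion="0 -0.3 -1.2 0.6 0 0 0;0 0 -2.4 1.25 0 0 0;0 0 -2.4 1.25 0 0 0;0 0 -2.4 1.25 0 0 0;0 0 -2.4 1.25 0 0 0;0 0 -2.4 1.25 0 0 0;0 0 -2.4 1.25 0 0 0;0 0 -2.4 1.25 0 0 0;0 0 -2.4 1.25 0 0 0;0 0 -2.4 1.25 0 0 0;0 0 -2.4 1.25 0 0 0;0 0 -2.4 1.25 0 0 0;0 0 -1.05 0.55 0 0 0;0 0 0 0 0 0 0;0 0 0 0 0 0 0;0 0 0 0 0 0 0")

```text
time: 13.48
tool_pos: [0.5346, -0.2237, 0.2547]
ee_rot: [2.53, 1.569, 2.14]
wrist_force: [0.4, 0.0, -2.2]
width: 0.0177
```

```bash
python3 look.py g2 310 185 90 100 6; python3 -c "
from h import *
to(.5344,-.2252,.1345)
p=robot.get_obs()['tool_pos']
for dz in(.03,-.02,-.095,-.11):
  u,v=proj('side',p+[0,0,dz]);print((u-310+.5)*6-.5,(v-185+.5)*6-.5)"
```

```text
t 13.5333 pos [ 0.5348 -0.2235  0.2551] F [ 0.1268  0.5484 -3.7318] w 0.017425909227324864 q [-0.4941  0.1506  1.2407  0.0007  1.7512 -0.1046]
tilt [-0.0005  0.001  -1.    ]  z [ 0.9251 -0.3796 -0.0008]
level turn (tool) [ 0.     -0.0008 -0.0008]
shift cm (tool) [12.0563 -0.1787  0.0392]
264.56634988562917 58.468405596186585
258.05382561041483 210.76123737965167
248.96653600758464 423.2639488272538
247.23960954230745 463.6474484603857
```

View pics/g2.png

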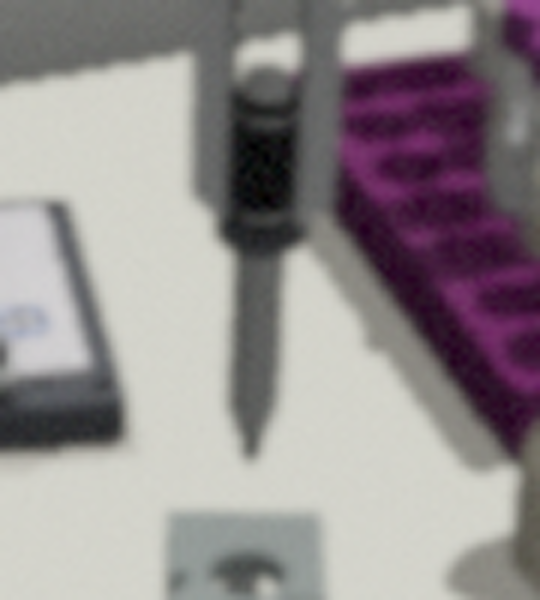

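Request:
step_arm(motion="0 0 -0.18 0 0 0 0;0 0.8 0 0.04 0 0 0;0 0.8 0 0 0 0 0;0 0.8 0 0 0 0 0;0 0 0 0 0 0 0;0 0 0 0 0 0 0")

```text
time: 14.03
tool_pos: [0.5339, -0.2264, 0.2297]
ee_rot: [3.031, 1.568, 2.64]
wrist_force: [-0.2, -0.3, -3.0]
width: 0.0174
```

```bash
python3 look.py g3 310 195 90 100 6; python3 -c "
from h import *
to(.5344,-.2252,.1345)"
```

```text
t 14.0833 pos [ 0.5343 -0.2267  0.2306] F [ 0.6227  0.4837 -3.427 ] w 0.017787187802164983 q [-0.4989  0.1548  1.2838 -0.      1.7041 -0.108 ]
tilt [-0.001   0.0005 -1.    ]  z [ 0.9246 -0.381  -0.0011]
level turn (tool) [-0.     -0.0011 -0.0001]
shift cm (tool) [ 9.613   0.1399 -0.0317]
```

View pics/g3.png

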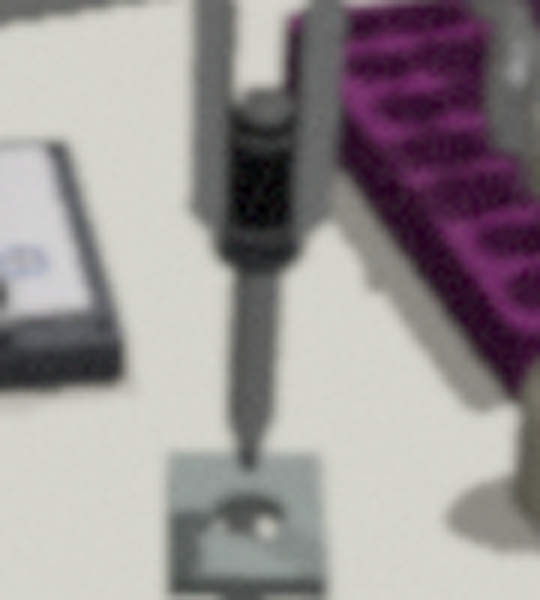

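Request:
step_arm(motion="0 0.8 0.12 -0.02 0 0 0;0 0.8 0 0 0 0 0;0 0.8 0 0 0 0 0;0 0.8 0 0 0 0 0;0 0.8 0 0 0 0 0;0 0 0 0 0 0 0;0 0 0 0 0 0 0")

```text
time: 14.67
tool_pos: [0.5343, -0.2255, 0.1901]
ee_rot: [3.063, 1.569, 2.672]
wrist_force: [0.4, 0.1, -2.4]
width: 0.0176
```

```bash
python3 look.py g4 310 205 90 100 6; python3 -c "
from h import *
to(.5344,-.2252,.1335)"
```

```text
t 14.7167 pos [ 0.5347 -0.2257  0.191 ] F [ 0.1571  0.7406 -2.7105] w 0.017549494615464026 q [-0.497   0.1636  1.352  -0.0001  1.6264 -0.106 ]
tilt [-0.0004  0.0001 -1.    ]  z [ 0.9245 -0.3811 -0.0004]
level turn (tool) [-0.     -0.0004  0.    ]
shift cm (tool) [ 5.7527  0.0323 -0.0421]
```

View pics/g4.png

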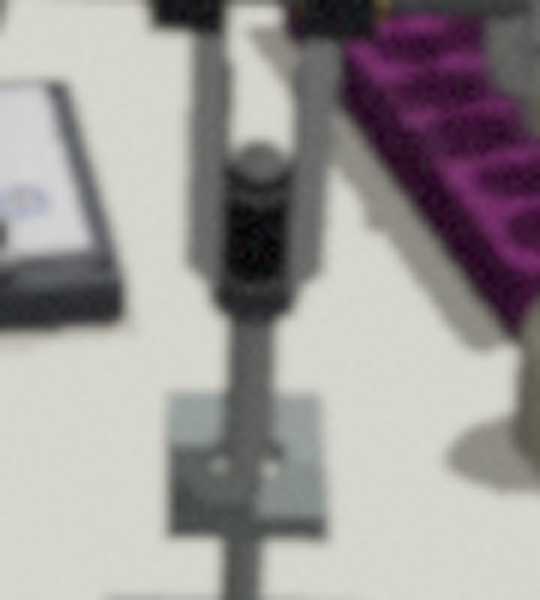

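Request:
step_arm(motion="0 0.8 0.02 -0.02 0 0 0;0 0.8 0 0 0 0 0;0 0.8 0 0 0 0 0;0 0.8 0 0 0 0 0;0 0.8 0 0 0 0 0;0 0.8 0 0 0 0 0;0 0.5 0 0 0 0 0;0 0 0 0 0 0 0;0 0 0 0 0 0 0")

```text
time: 15.47
tool_pos: [0.5345, -0.2253, 0.1378]
ee_rot: [3.118, 1.57, 2.727]
wrist_force: [-0.4, 0.4, -2.8]
width: 0.0171
```

```bash
python3 look.py g5 300 220 110 100 6; python3 -c "
from h import *
to(.5344,-.2252,.1325)"
```

```text
t 15.5167 pos [ 0.5348 -0.2255  0.1385] F [ 0.3099 -0.3171 -2.567 ] w 0.017567824514851737 q [-0.4967  0.1857  1.4315 -0.0001  1.5239 -0.1057]
tilt [ 0.0004 -0.0003 -1.    ]  z [ 0.9245 -0.3811  0.0004]
level turn (tool) [-0.      0.0004  0.0001]
shift cm (tool) [ 0.5973  0.0137 -0.048 ]
```

View pics/g5.png

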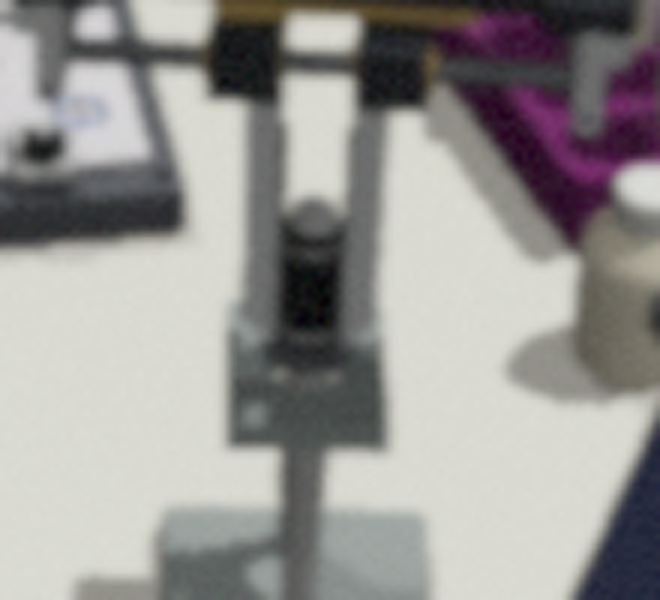

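Flange is a few mm above the plate; last bit slowly.

Request:
step_arm(motion="0 0.2 0 -0.03 0 0 0;0 0.2 0 0 0 0 0;0 0 0 0 0 0 0")

```text
time: 15.77
tool_pos: [0.5343, -0.2253, 0.1342]
ee_rot: [-1.041, 1.571, -1.432]
wrist_force: [0.0, 0.5, -4.0]
width: 0.0173
```

Request:
step_arm(motion="0 0.1 0 0 0 0 0;0 0 0 0 0 0 0;0 0 0 0 0 0 0")

```text
time: 16.02
tool_pos: [0.5344, -0.2253, 0.1333]
ee_rot: [-0.701, 1.571, -1.092]
wrist_force: [0.3, 0.3, -3.8]
width: 0.0174
```

Request:
step_arm(motion="0 0.07 0 0 0 0 0;0 0 0 0 0 0 0;0 0 0 0 0 0 0")

```text
time: 16.27
tool_pos: [0.5343, -0.2253, 0.1326]
ee_rot: [-1.884, 1.571, -2.275]
wrist_force: [0.4, 0.8, -4.4]
width: 0.0174
```

Request:
step_arm(motion="0 0.05 0 0 0 0 0;0 0 0 0 0 0 0;0 0 0 0 0 0 0")

```text
time: 16.52
tool_pos: [0.5344, -0.2254, 0.1325]
ee_rot: [-0.31, 1.57, -0.701]
wrist_force: [-1.2, 0.8, -0.9]
width: 0.0177
```

Seated (weight taken up). Open the fingers gently.

Request:
step_arm(motion="24 0 0 0 0 0 0;28 0 0 0 0 0 0;34 0 0 0 0 0 0;40 0 0 0 0 0 0;50 0 0 0 0 0 0;60 0 0 0 0 0 0;60 0 0 0 0 0 0;60 0 0 0 0 0 0")

```text
time: 17.18
tool_pos: [0.5344, -0.2253, 0.1321]
ee_rot: [-0.4, 1.571, -0.791]
wrist_force: [-0.7, -0.0, 0.1]
width: 0.0558
```

```bash
python3 look.py h1 300 220 110 100 6; python3 -c "
from h import *
to(.5344,-.2252,.26)"
```

```text
t 17.2333 pos [ 0.5344 -0.2253  0.1321] F [-0.7947  0.1569  0.363 ] w 0.056272869428528 q [-0.4967  0.1885  1.4412 -0.0001  1.5118 -0.1058]
tilt [ 0.     -0.0001 -1.    ]  z [ 0.9245 -0.3811  0.0001]
level turn (tool) [-0.      0.0001  0.0001]
shift cm (tool) [-12.7927   0.0099  -0.0006]
```

View pics/h1.png

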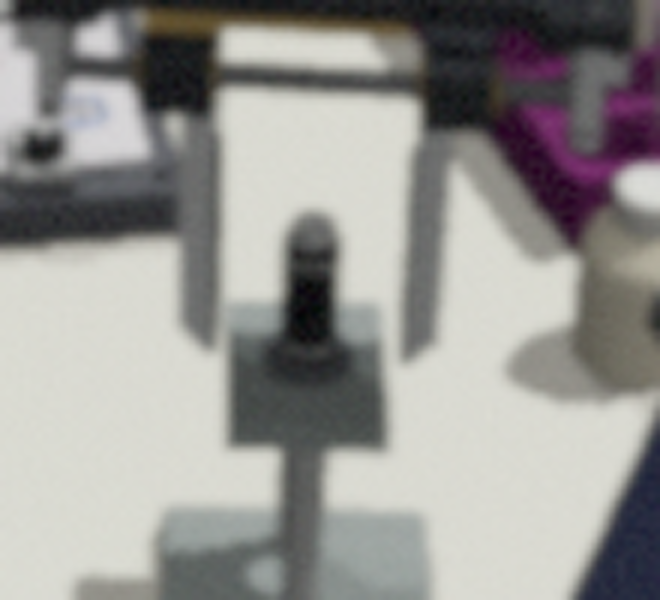

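Hanging as before, fingers clear. Retreat upwards and then inwards.

Request:
step_arm(motion="60 -0.5 0 0 0 0 0;60 -1.2 0 0 0 0 0;60 -1.5 0 0 0 0 0;60 -1.5 0 0 0 0 0;60 -1.5 0 0 0 0 0;60 -1.5 0 0 0 0 0;60 -1.5 0 0 0 0 0;60 -1.5 0 0 0 0 0;60 -1 0 0 0 0 0;60 0 0 -2 0 0 0;60 0 0 -2.5 0 0 0;60 0 0 -2.5 0 0 0;60 0 0 -2.5 0 0 0;60 0 0 -2.5 0 0 0;60 0 0 -2.5 0 0 0;60 0 0 0 0 0 0;60 0 0 0 0 0 0;60 0 0 0 0 0 0")

```text
time: 18.73
tool_pos: [0.4009, -0.1703, 0.2498]
ee_rot: [-0.134, 1.569, -0.525]
wrist_force: [-0.5, -0.1, -0.8]
width: 0.0563
```

```bash
python3 -c "
from h import *
from bench import snapshot
import cv2
to(.5344,-.2252,.26)
t=snapshot('top')[:,:,::-1];s=snapshot('side')[:,:,::-1]
a=cv2.imread('pics/top0.png')
cv2.imwrite('pics/i1.png',t);cv2.imwrite('pics/i0.png',s)
cv2.imwrite('pics/i2.png',cv2.resize(cv2.vconcat([a[195:255,370:430],t[195:255,370:430]]),None,fx=5,fy=5,interpolation=cv2.INTER_CUBIC))"
```

```text
t 18.7333 pos [ 0.4009 -0.1703  0.2498] F [-0.4749 -0.0977 -0.7952] w 0.05633973923602672 q [-0.5321 -0.1756  1.5736  0.      1.7417 -0.1411]
tilt [ 0.0016 -0.001  -1.    ]  z [ 0.9245 -0.3812  0.0019]
level turn (tool) [0.     0.0019 0.0003]
shift cm (tool) [-0.9932  0.017  14.4379]
```

View pics/i1.png

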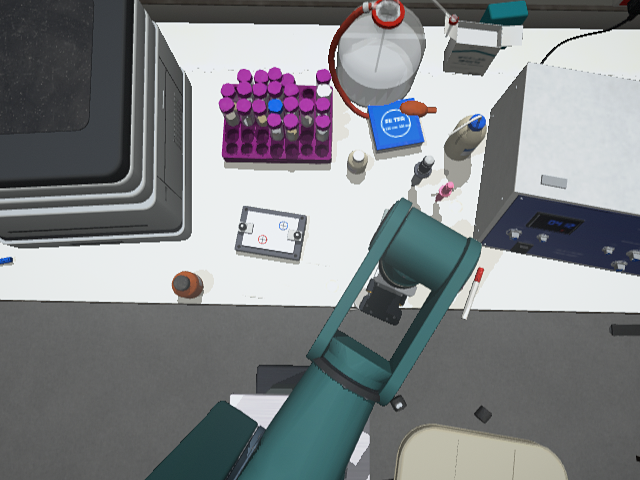

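View pics/i2.png

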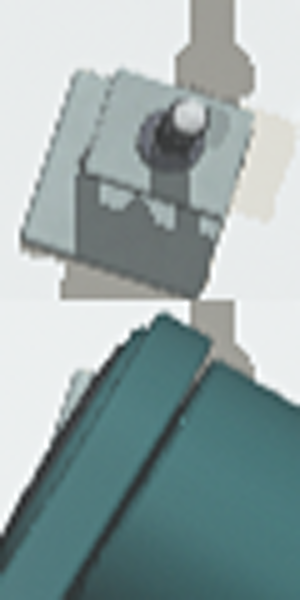

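View pics/i0.png

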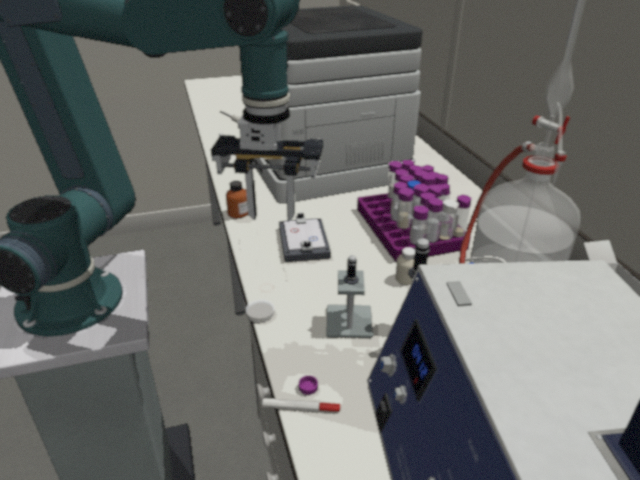

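```bash
python3 -c "
from bench import robot
print(robot.close_job())"
```

```text
the job is handed in; nothing more can be done
None
```

I punched the red cross and hung the punch back in its stand, and handed the job in at about 19 s of the 53 s allowed. No verdict is reported.

- **Choice of punch:** I took the one in the stand. The two look-alikes, a larger dark one and a pink one, were left alone.
- **Snap:** The load rose to about 13 N, then fell to about 8–9 N as the tool dropped a sudden 1.2 mm, with the TCP (gripper tool point) at (0.507, 0.0965). I stopped pressing there. After that fall I read slightly more than the 6–8 N in the description, which fits the extra millimetre or so of travel plus sensor noise.
- **Accuracy:** The two cameras put the cross at (0.506, 0.096), differing by 1.5 mm in x, so I estimate the hit was within about 1–2 mm. Tool tilt was under 0.003 rad. The punch's own tilt was only checked in the side view, where it looked upright.
- **Return:** When I lowered the punch, the wrist force showed the stand taking its weight at the same TCP height as when I first gripped it. In the final side picture it hangs upright at its original place.
- **Bystanders:** The two bottles and the dish look unmoved in the final side picture. The top view agrees for the bottles, but the arm hid the stand and dish there, so the punch's final seating and the dish rest on the side view alone.

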